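# Swing the stretcher strip against the jig's stop screw and turn the keeper over it

## Robot

A 6-joint arm with a two-finger parallel gripper is mounted at the origin on a cart in front of the work surface, level with it; the furniture and walls round the work are solid. World frame = base frame: x ahead of the robot, y to its left, z up, the work surface at z = 0. Lengths are in mm, angles in rad, forces in N, time in s.
With the tool pointing down it reaches from about 325 to 775 mm from the base axis. Payload 5.5 kg.
Tool frame: the origin (TCP) lies between the finger pads; the fingertips stand 11 mm ahead of it and the grasp point (between the pads) lies 8 mm behind it; z points along the fingers, y is the line along which they close (so a half turn about z gives the same grasp; the last joint's range is limited). The gripper opens to 85 mm and grips with 20 to 120 N. Pads are 22 mm wide; open, the fingers measure 114 mm over their backs; the gripper's body (76 mm by 85 mm) begins 54 mm behind the grasp point. The pads swing forward as they close: fully open they stand 13 mm farther back than shut.
Start: joints at [-1.307, 0.091, 1.231, -0, 1.82, -0.057], TCP at [189.195, -569.405, 242.275] pointing down, gripper open.
Joint ranges: [-2.87, 2.87], [-0.86, 2.18], [0.17, 2.46], [-1.51, 4.65], [0.06, 2.69], [-2.65, 2.65]. Speed limits (rad/s): [2.57, 2.57, 3.01, 3.14, 3.14, 3.14].

## Interface

Orientations are given as a unit quaternion [x, y, z, w].
In Python, from cell import robot, claw, inverse_kinematics, viewer, job gives the robot as it stands. Calls block until the motion is done:
- robot.move_ptp(position, orientation): joint-space move of the TCP to a pose.
- robot.servo_line(position, orientation=None, speed=150): straight line of the TCP; orientation=None keeps the orientation; speed is the mean speed in mm/s.
- robot.set_joints(angles): joint-space move.
- claw.command_gripper(opening): opening from 0.0 (shut) to 1.0 (fully open); the grip force is fixed at half the most; returns when the fingers have stopped.
- robot.hold(seconds).
- inverse_kinematics(position, orientation): joint angles nearest the present ones, or None.
- robot.sense(): the state.
- viewer.capture(name): name is "scene" or "top" or "wrist"; returns the picture (384x512x3 uint8, red, green, blue); there is no depth.
- viewer.camera_model(name): a dict with "fx", "fy", "cx", "cy" (pixels), "R" (3x3) and "t" (3): a world point X has camera coordinates R X + t; the wrist camera has in their place "hand_eye" (4x4, takes a point from camera to tool coordinates, whose origin is the TCP and whose axes are the flange's). Camera axes: x right, y down, z forward; pixel columns grow to the right and rows downward; lengths in mm; the calibration is good to about 2 mm. The wrist camera is an equidistant fisheye: a pixel r from the principal point sees the ray r / f radians off the axis. A picture is of the moment at which its call begins: read the wrist's pose just before it. camera_model takes no time and is no camera call.
A pose or a line that the arm cannot do raises robot.Unreachable and nothing moves.
- job.hand_in(): hands the job in; it is judged then, once.
The state is a dict: "clock": time; "qpos": joint angles; "joint_velocities": joint speeds; "effort": joint torques, N m; "ee_pos": TCP position; "tcp_rot": TCP orientation; "ft_force": force on the tool from outside, world axes, zero at the start; "torque": the same for the moment, N m; "gripper_width": opening from 0.0 (shut) to 1.0 (fully open); "finger_force": force on a finger pad.
Only numpy, scipy, OpenCV 4.12 (cv2) and the standard library are available. Lean on these libraries where they do the work, as an engineer would, in place of code of your own. Each camera call takes 0.05 s, during which the arm holds its last target. There are 200 camera calls.

## Task

Swing the wooden stretcher strip on its pivot pin by pushing its free end until it meets the jig's stop screw, and press it home there firmly but gently (about 10 N, never more than 18 N on the screw) for a good second. Then turn the wooden keeper fully across, over the strip, without knocking the strip away from the stop. Do not shift the jar, the tape roll or the paper cup.

Things in the scene. Friction and masses are not known exactly. Their poses are not given: they have to be found in the camera images.
- jig: Fixed plywood board 140 (x) x 220 (y) x 12 mm lying on the desk; origin at the centre of its underside, z up. Places on the board are given in this frame, mm. A steel pivot pin (8 mm thick) stands at x=-7, y=80; its 20 mm washer head, 29.5 to 36.5 mm above the desk, keeps the strip down.
- strip: Loose brown wooden strip 28 wide, 180 long, 16 mm thick, 70 to 140 g, on the board, its 10 mm hole over the 8 mm pin. Origin: hole axis at the underside; it runs from own y=+14 to the free end y=-166 mm. Starts turned anticlockwise from above by 0.3 to 0.55 rad off the board's y axis, free end on the +x side; pushed to -x it turns to the stop, where it lies within 0.075 rad of the board's y axis.
- strip_end (a point): Point on the strip's centre line, 160 mm from the hole's axis (6 mm before the free end), at mid thickness. The strip slides easily (about 0.5 N to push here) and stays where it is left.
- stop: Aluminium block 18 (x) x 30 x 24 mm fixed on the board at x=-53, y=-40 (origin: centre of underside). An 8 mm screw through it, 8 mm above the board, points to +x; its tip, about 32 mm from the origin but set anew each time by up to 7 mm either way, stops the strip's side. The setting is not measured: feel it. Rigid; load on it is 1.25 times a push given 150 mm from the pin.
- keeper (a joint): Angle of the keeper, a wooden turning bar 16 wide, 6 thick, reaching 58 mm from its pivot post at x=-49, y=50 of the board, its underside 3 mm above the strip's top. 0: parked, pointing along the board's -y; grows anticlockwise from above to the end stop at 1.57 rad, pointing to +x across the strip. Starts at 0 to 0.2 rad, stays where left; 1 to 2 N at the knob turns it.
- keeper_knob (a point): On the axis of the keeper's upright round wooden knob (12 mm thick, 37 to 63 mm above the desk), 45 mm from the keeper's pivot, 51 mm above the desk. Mind the red stool beyond: its top, 220 mm above the desk, has its near corner at world (0.54, 0.17) m, and from there its right edge runs away at 0.575 rad to the right of world +x.
- jar: Bystander: closed round paint jar, 54 mm wide, 62 mm high, beyond the pin end of the board; origin at the centre of its underside.
- tape: Bystander: roll of masking tape lying flat on the desk, 101 mm wide, 24 mm high, to the right of and beyond the board; origin at the centre of its underside.
- cup: Bystander: white paper cup, 57 mm wide, 60 mm high, standing past the jar; origin at the centre of its underside.

How it is judged:
By the outcome, as a careful person would: the job done as asked, in the order asked, and still so for the second after the job is handed in, with the robot touching nothing.
It also fails if it takes over 61 s, if anything falls off the work surface, if the arm or the gripper's body presses on something with over 40 N, if the wrist force passes 120 N, or if a joint passes its speed limit or range.

## Working session

There is one attempt and no reset: what is moved stays moved. The work goes in short steps, each a Python script; the robot and the scene stay as the last script left them, time stands still between calls to the robot, and variables do not carry over. Pictures are saved under pics/ and viewed, at most 10 in all, crops included, and the job is handed in when it is done.

```bash
mkdir -p pics; ls; python3 - <<'E'
from cell import robot, viewer
import cv2
for n in ("scene","top"):
    im=viewer.capture(n); cv2.imwrite(f"pics/{n}0.png",cv2.resize(im[:,:,::-1],(800,600),interpolation=cv2.INTER_CUBIC))
    m=viewer.camera_model(n); print(n,m)
print(robot.sense())
E
```

```text
pics
scene {'fx': 488.0560397045371, 'fy': 488.0560397045371, 'cx': 250.1935976024532, 'cy': 193.72401720870482, 'R': array([[ 0.8549098 , -0.51877373, -0.00174457],
       [-0.3899354 , -0.64036621, -0.66172615],
       [ 0.34216898,  0.56639644, -0.7497436 ]]), 't': array([-437.45084917,  315.86910655,  739.29772936])}
top {'fx': 448.1971264715197, 'fy': 448.1971264715197, 'cx': 249.56613935313823, 'cy': 188.58333038556543, 'R': array([[ 1.20256304e-01, -9.92742801e-01,  3.90886756e-04],
       [-9.69258888e-01, -1.17496689e-01, -2.16175243e-01],
       [ 2.14652344e-01,  2.56175653e-02, -9.76354501e-01]]), 't': array([ 31.56771508, 542.63984694, 797.60439176])}
{'clock': 0.1, 'qpos': array([-1.30666384e+00,  9.17926111e-02,  1.23177020e+00, -2.22116158e-05,
        1.81978068e+00, -5.66946128e-02]), 'joint_velocities': array([ 0.00041779, -0.00042561, -0.00234629, -0.00194408, -0.00029441,
        0.00022221]), 'effort': array([ 3.58142592e-03, -4.60218143e+01, -4.19218433e+01,  9.70869746e-05,
        1.05860503e-02, -1.91053680e-06]), 'ee_pos': array([ 189.14598706, -569.16640989,  241.25582622]), 'tcp_rot': array([ 9.87161370e-01,  1.59723707e-01, -1.01342357e-04, -8.69596624e-04]), 'ft_force': array([-0.65021793, -0.183028  , -0.08184081]), 'torque': array([ 0.04168756, -0.0168466 , -0.05613924]), 'finger_force': 0.0, 'gripper_width': 0.9971201613242101}
```

View pics/top0.png

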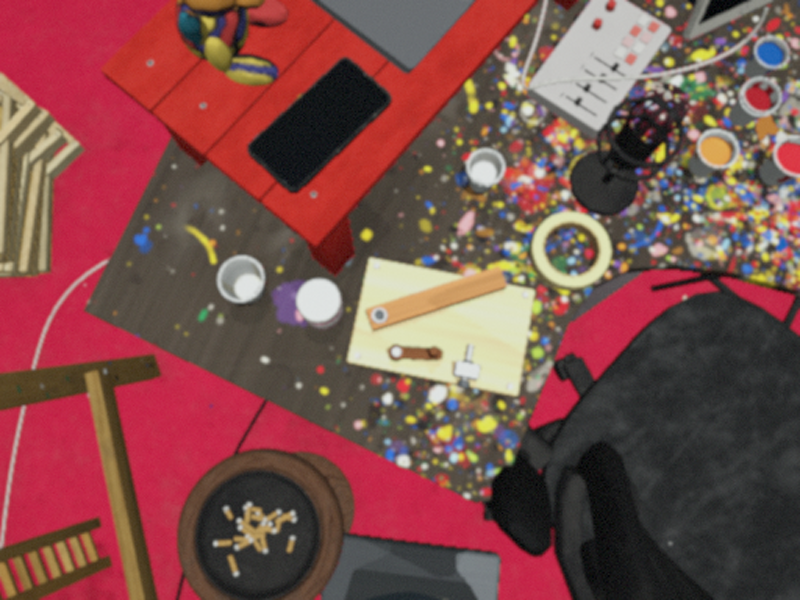

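View pics/scene0.png

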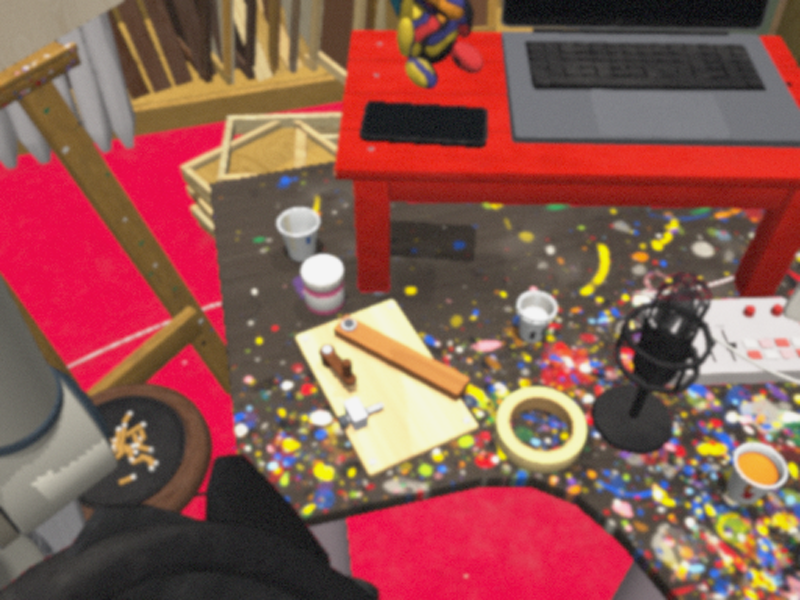

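The top view shows board corners at about (370,257), (534,290), (520,396), (347,363) in the enlarged picture. The pin is at (379,315), the strip's free end at (503,278), the stop at (467,370) and the keeper from (396,352) to (434,353).

```bash
cat > h.py <<'E'
import numpy as np, cv2
from scipy.optimize import least_squares
from cell import robot, claw, inverse_kinematics, viewer, job
def ray(m,u,v):
    R,t=np.array(m["R"]),np.array(m["t"])
    return -R.T@t, R.T@np.array([(u-m["cx"])/m["fx"],(v-m["cy"])/m["fy"],1])
def on_z(m,u,v,z):
    c,d=ray(m,u,v); return c+d*(z-c[2])/d[2]
def proj(m,X):
    p=np.array(m["R"])@X+m["t"]; return np.array([m["fx"]*p[0]/p[2]+m["cx"],m["fy"]*p[1]/p[2]+m["cy"]])
def bw(b,x,y,z):  # board -> world ; b=(X,Y,yaw)
    c,s=np.cos(b[2]),np.sin(b[2]); return np.array([b[0]+c*x-s*y,b[1]+s*x+c*y,z])
def fit(m,obs): # obs list (board xyz, uv)
    f=lambda b:np.concatenate([proj(m,bw(b,*X))-uv for X,uv in obs])
    r=least_squares(f,[450,0,0.0]); return r.x,r.fun
E
python3 - <<'E'
from h import *
s=1/1.5625
m=viewer.camera_model("top")
obs=[((70,110,12),(370,257)),((70,-110,12),(534,290)),((-70,-110,12),(520,396)),((-70,110,12),(347,363)),((-7,80,36.5),(379,315))]
obs=[(X,np.array(uv)*s) for X,uv in obs]
b,r=fit(m,obs); print(b,r.round(1))
m2=viewer.camera_model("scene")
for n,X in dict(c1=(70,110,12),c2=(70,-110,12),c3=(-70,-110,12),c4=(-70,110,12),stop=(-53,-40,36),post=(-49,50,37)).items():
    print(n,bw(b,*X),proj(m,bw(b,*X))/s,proj(m2,bw(b,*X))/s)
e=on_z(m,*(np.array((503,278))*s),28);p=bw(b,-7,80,28);d=e-p
print("strip end corner/mid",e,np.arctan2(d[0],-d[1])-b[2], np.hypot(*d[:2]))
for n,uv,z in (("jar",(318,302),62),("tape",(571,249),24),("cup",(241,280),60)): print(n,on_z(m,*(np.array(uv)*s),z))
im=viewer.capture("top");x,y=215,155
cv2.imwrite("pics/topcrop.png",cv2.resize(im[y:y+105,x:x+140,::-1],(800,600),interpolation=cv2.INTER_CUBIC))
E
```

```text
[ 5.13283566e+02  2.64431348e+01 -7.31047855e-02] [-0.7  0.5  0.9 -0.5 -0.7  0.1 -0.  -0.3  0.4  0.2]
c1 [591.13096394 131.03655055  12.        ] [368.98220184 257.73277177] [390.86201593 297.7810654 ]
c2 [575.06223276 -88.37583715  12.        ] [535.45112262 289.29210028] [477.88167709 424.67475171]
c3 [435.43616786 -78.15028095  12.        ] [518.87275756 396.17539073] [368.39696021 474.54956252]
c4 [451.50489903 141.26210676  12.        ] [346.99414569 362.46468521] [292.31704041 335.4255053 ]
stop [457.50353956  -9.57892318  36.        ] [468.17197364 369.98453203] [354.34475636 408.48861324]
post [468.06642754  79.88853123  37.        ] [396.8864467  352.67791711] [325.38985605 350.68934314]
strip end corner/mid [580.78047349 -43.1853601   28.        ] 0.5024199947578216 164.88966693945503
jar [514.70161015 182.36592656  62.        ]
tape [ 630.95784569 -127.79132538   24.        ]
cup [531.05226023 280.442762    60.        ]
```

View pics/topcrop.png

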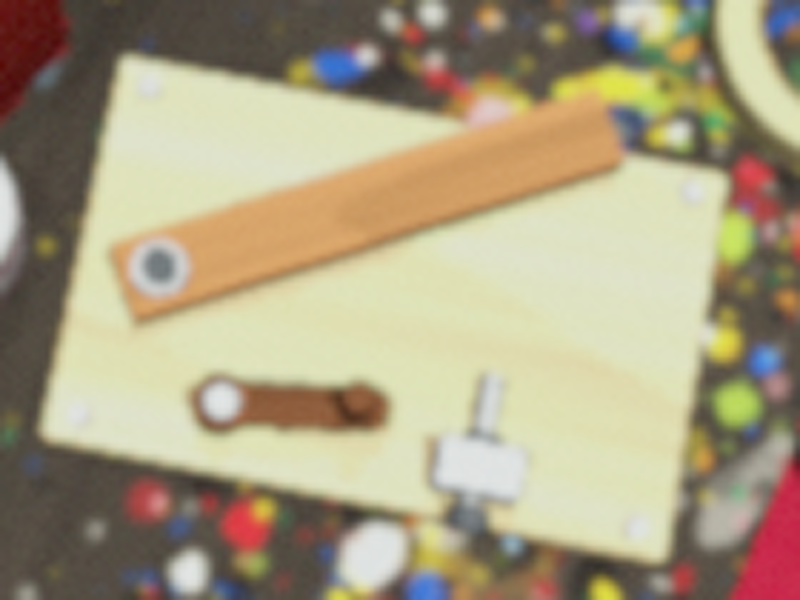

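```bash
python3 - <<'E'
from h import *
m=viewer.camera_model("top"); C=lambda u,v:np.array([215+(u+.5)/5.714-.5,155+(v+.5)/5.714-.5])
obs=[((70,110,12),C(120,55)),((70,-110,12),C(730,175)),((-70,-110,12),C(665,560)),((-70,110,12),C(40,438)),((-7,80,36.5),C(160,266)),((-53,-40,36),C(480,466))]
b,r=fit(m,obs); print(b,r.round(1)); np.save("b.npy",b)
def tob(w):
    c,s=np.cos(b[2]),np.sin(b[2]);d=w[:2]-b[:2]; return np.array([c*d[0]+s*d[1],-s*d[0]+c*d[1]])
e=tob(on_z(m,*C(611,126),28)); print("strip end",e,"angle",np.arctan2(e[0]+7,80-e[1]),np.hypot(e[0]+7,80-e[1]))
k=tob(on_z(m,*C(358,400),63)); print("knob",k,np.arctan2(k[0]+49,50-k[1]),np.hypot(k[0]+49,50-k[1]))
print("screw tip",tob(on_z(m,*C(490,375),20)))
print(viewer.camera_model("wrist"))
# reach test: tool x pointing along world yaw a, z down
from scipy.spatial.transform import Rotation as Ro
for nm,p in (("strip",bw(b,90,-60,27)),("stripend",bw(b,18,-70,27)),("k0",bw(b,-75,5,53)),("k1",bw(b,-4,30,53))):
  for a in np.arange(-3,3.2,.785):
    q=Ro.from_euler("z",a)*Ro.from_euler("x",np.pi)
    j=inverse_kinematics(p,q.as_quat()); print(nm,p.round(),round(a,2),None if j is None else np.round(j,2))
E
```

```text
[ 5.14334518e+02  2.78413275e+01 -7.71018727e-02] [ 0.1 -0.  -0.2 -0.4  0.3  0.5 -0.2 -0.1 -0.2 -0.1  0.2  0.1]
strip end [ 74.16140743 -64.48381893] angle 0.5118070348137139 165.71888241406083
knob [-43.05371321   5.69852367] 0.13342577266659778 44.69875984818093
screw tip [-19.20429814 -38.82794771]
{'fx': 297.3186396354542, 'fy': 297.3186396354542, 'cx': 254.19345002475413, 'cy': 186.58335720947233, 'hand_eye': array([[ 4.48601842e-04, -9.65831307e-01, -2.59171149e-01,
         6.48456299e+01],
       [ 9.99999824e-01,  5.33922291e-04, -2.58813920e-04,
         1.74335752e+00],
       [ 3.88347841e-04, -2.59170988e-01,  9.65831377e-01,
        -1.31854083e+02],
       [ 0.00000000e+00,  0.00000000e+00,  0.00000000e+00,
         1.00000000e+00]])}
strip [599. -39.  27.] -3.0 [-0.12  0.16  1.54  0.    1.44 -1.83]
strip [599. -39.  27.] -2.22 [-0.12  0.16  1.54  0.    1.44 -2.62]
strip [599. -39.  27.] -1.43 None
strip [599. -39.  27.] -0.64 [-0.12  0.16  1.54 -0.    1.44  2.09]
strip [599. -39.  27.] 0.14 [-0.12  0.16  1.54 -0.    1.44  1.31]
strip [599. -39.  27.] 0.93 [-0.12  0.16
[... 923 characters left out ...]
4 [ 0.01 -0.3   1.93 -0.    1.51  1.44]
k0 [440.  39.  53.] 0.93 [ 0.01 -0.3   1.93 -0.    1.51  0.66]
k0 [440.  39.  53.] 1.71 [ 0.01 -0.3   1.93  0.    1.51 -0.13]
k0 [440.  39.  53.] 2.5 [ 0.01 -0.3   1.93  0.    1.51 -0.91]
k1 [513.  58.  53.] -3.0 [ 0.05 -0.09  1.75  0.    1.48 -1.67]
k1 [513.  58.  53.] -2.22 [ 0.05 -0.09  1.75  0.    1.48 -2.45]
k1 [513.  58.  53.] -1.43 None
k1 [513.  58.  53.] -0.64 [ 0.05 -0.09  1.75 -0.    1.48  2.26]
k1 [513.  58.  53.] 0.14 [ 0.05 -0.09  1.75 -0.    1.48  1.48]
k1 [513.  58.  53.] 0.93 [ 0.05 -0.09  1.75 -0.    1.48  0.69]
k1 [513.  58.  53.] 1.71 [ 0.05 -0.09  1.75  0.    1.48 -0.09]
k1 [513.  58.  53.] 2.5 [ 0.05 -0.09  1.75  0.    1.48 -0.88]
```

```bash
cat >> h.py <<'E'
from scipy.spatial.transform import Rotation as Ro
import os
b=np.load("b.npy") if os.path.exists("b.npy") else None
def quat(a): return (Ro.from_euler("z",a)*Ro.from_euler("x",np.pi)).as_quat()
def strip_pose(th,off,z,L=150):  # finger centre off mm from strip centre line on its +x side
    return bw(b,-7+L*np.sin(th)+off*np.cos(th),80-L*np.cos(th)+off*np.sin(th),z), quat(b[2]+np.pi+th)
def st():
    s=robot.sense(); return s["clock"],s["ee_pos"],s["ft_force"]
E
python3 - <<'E'
from h import *
claw.command_gripper(0.0)
p,q=strip_pose(.51,42,150)
p2=p.copy();p2[2]=245
robot.move_ptp(p2,q); print(st())
p[2]=45; robot.servo_line(p,q,speed=120); robot.hold(.2)
t,e,f0=st(); print(t,e,f0,e-p)
for z in np.arange(42,20,-2.):
    p[2]=z; robot.servo_line(p,speed=40); f=st()[2]-f0
    if abs(f[2])>2: break
print(z,f,st())
if abs(f[2])<=2: p[2]=28; robot.servo_line(p); print(st())
im=viewer.capture("wrist"); cv2.imwrite("pics/w1.png",cv2.resize(im[:,:,::-1],(800,600)))
E
```

```text
(3.4083, array([614.55852916, -11.17180151, 245.01319449]), array([ 0.16960311,  0.02736291, -0.60065841]))
5.425 [614.81708538 -10.40717582  45.50129446] [ 0.3418319   0.59482966 -0.92884277] [ 0.24856952 -0.00608377  0.50129446]
22.0 [-1.02097377 -0.89578857  0.81326727] (8.175, array([614.43587045, -10.37310859,  21.76478878]), array([-0.67914187, -0.30095891, -0.1155755 ]))
(8.425, array([615.13260136, -10.4550308 ,  29.00124409]), array([-0.36771034, -0.23844567,  0.68059661]))
```

View pics/w1.png

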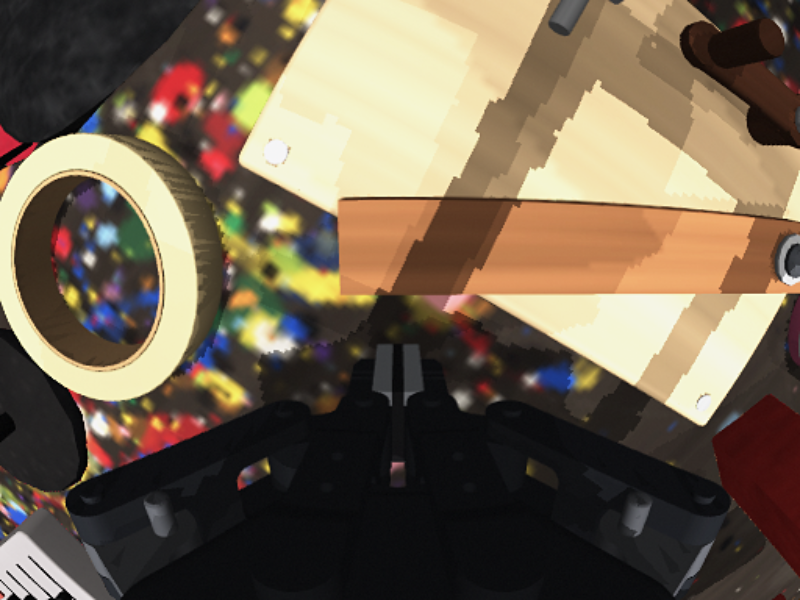

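Wrist view: the closed fingers (400,350) stand clear beside the strip, whose free end is at (340,245), and the tape roll is well away. Next is the push.

```bash
cat >> h.py <<'E'
def meanf(n=5,dt=.02):
    F=[]
    for _ in range(n): robot.hold(dt); F.append(robot.sense()["ft_force"])
    return np.mean(F,0)
E
python3 - <<'E'
from h import *
f0=meanf(8); print("f0",f0)
for th in (.5,.4,.3,.2,.12):
    p,q=strip_pose(th,25 if th<.5 else 30,28); robot.servo_line(p,q,speed=60)
    print(th,st()[0],(meanf(3)-f0).round(2))
n=bw(b,1,0,0)-bw(b,0,0,0)
hist=[]
while th>-.1:
    th-=.004; p,q=strip_pose(th,25,28); robot.servo_line(p,q,speed=15)
    F=(meanf(4)-f0)@n; hist.append((round(th,3),round(F,2)))
    if F>3: break
print(hist); print(st(),p,f0.tolist()); np.save("th.npy",[th,*f0])
E
```

```text
f0 [-0.25816601  0.14764195 -0.25203622]
0.5 8.9833 [0.23 0.3  0.33]
0.4 9.5167 [-0.04 -0.38  0.08]
0.3 9.9667 [ 0.53  0.12 -0.14]
0.2 10.4167 [0.3  0.14 0.43]
0.12 10.8167 [0.46 0.59 0.14]
[(0.116, np.float64(0.46)), (0.112, np.float64(0.34)), (0.108, np.float64(0.25)), (0.104, np.float64(0.15)), (0.1, np.float64(0.56)), (0.096, np.float64(-0.02)), (0.092, np.float64(0.19)), (0.088, np.float64(0.21)), (0.084, np.float64(0.21)), (0.08, np.float64(0.37)), (0.076, np.float64(0.24)), (0.072, np.float64(0.87)), (0.068, np.float64(0.45)), (0.064, np.float64(0.36)), (0.06, np.float64(0.06)), (0.056, np.float64(0.11)), (0.052, np.float64(0.73)), (0.048, np.float64(0.36)), (0.044, np.float64(0.53)), (0.04, np.float64(0.38)), (0.036, np.float64(-0.08)), (0.032, np.float64(0.23)), (0.028, np.float64(0.15)), (0.024, np.float64(0.1)), (0.02, np.float64(-0.11)), (0.016, np.float64(0.62)), (0.012, np.float64(0.56)), (0.008, np.float64(3.44))]
(19.7333, array([528.59298573, -43.25729098,  28.29357728]), array([ 3.13384824, -0.05643232, -0.22306711])) [528.1006564  -43.22534881  28.        ] [-0.25816601398317574, 0.14764194801923544, -0.25203622047217933]
```

```bash
python3 - <<'E'
from h import *
th,*f0=np.load("th.npy"); f0=np.array(f0)
n=bw(b,1,0,0)-bw(b,0,0,0)
p,q=strip_pose(th,25,28); d=0; H=[]
F=(meanf(4)-f0)@n
while F<7.4 and d<4:
    d+=min(.4,max(.1,(8-F)/12)); robot.servo_line(p-d*n,q,speed=15)
    F=(meanf(5)-f0)@n; H.append((round(d,2),round(float(F),2)))
print(H)
if 6.5<F<10.5:
    H=[]
    for _ in range(9):
        F=float((meanf(8,.025)-f0)@n); H.append(round(F,2))
        if abs(F-8)>.8: d+=np.clip((8-F)/10,-.15,.15); robot.servo_line(p-d*n,q,speed=15)
    print("hold",H)
print(st())
# release slowly, back away, rise
robot.servo_line(p+3*n,q,speed=15); robot.servo_line(p+25*n,q,speed=80)
p=p+25*n; p[2]=110; robot.servo_line(p,q,speed=150)
print(st())
im=viewer.capture("wrist"); cv2.imwrite("pics/w2.png",cv2.resize(im[:,:,::-1],(800,600)))
E
```

```text
[(0.4, 5.44), (np.float64(0.61), 5.77), (np.float64(0.8), 6.59), (np.float64(0.92), 6.06), (np.float64(1.08), 6.96), (np.float64(1.18), 7.27), (np.float64(1.28), 7.01), (np.float64(1.38), 7.28), (np.float64(1.48), 7.84)]
hold [7.72, 7.68, 7.47, 7.49, 7.43, 7.68, 7.63, 7.44, 7.4]
(24.6, array([528.099006  , -43.234413  ,  28.85619005]), array([ 7.31599022e+00,  6.19676802e-03, -3.89792005e-01]))
(26.175, array([552.49927865, -45.07342098, 109.09899517]), array([-0.58790511, -0.36181065, -0.87866332]))
```

View pics/w2.png

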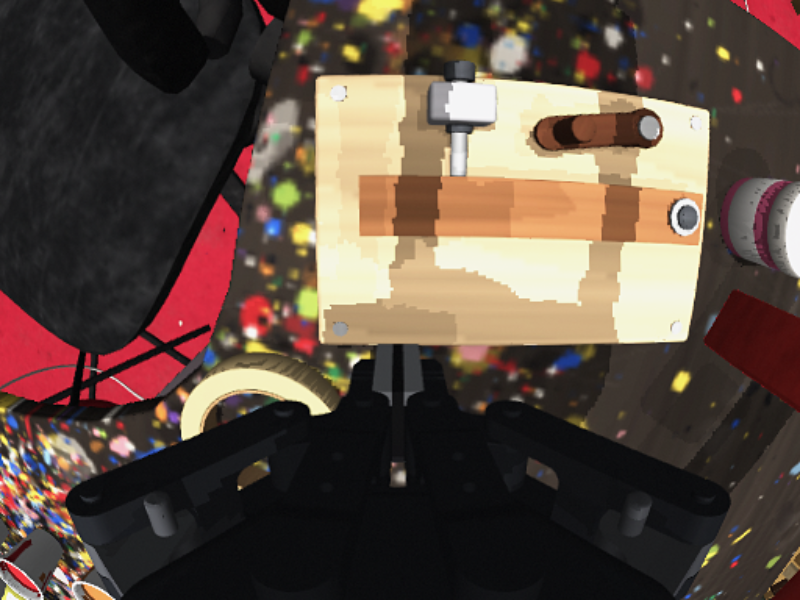

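The strip (370–700, 210) now rests against the screw tip at (458,175). The push held at about 7.5 N, roughly 9.4 N on the screw, for about 2 s. Next is the keeper.

```bash
cat > k.py <<'E'
from h import *
def kp(th,off,z=53,ex=0):
    k=np.array([-49+45*np.sin(th),50-45*np.cos(th)]); t=np.array([np.cos(th),np.sin(th)])
    x=k-off*t; return bw(b,x[0],x[1],z),quat(b[2]+th+np.pi/2)
E
python3 - <<'E'
from k import *
p,q=kp(.13,36,110); robot.move_ptp(p,q)
p,q=kp(.13,36); robot.servo_line(p,q,speed=120)
f0=meanf(5); print(st(),f0)
ok=True;H=[]
for th in np.r_[.13,np.arange(.25,1.56,.13)]:
    p,q=kp(th,20.5); robot.servo_line(p,q,speed=40)
    f=meanf(2)-f0; H.append((round(float(th),2),f.round(1).tolist()))
    if np.linalg.norm(f)>8: ok=False; break
print(H)
if ok:
    p,q=kp(1.57,20.5); t=bw(b,0,1,0)-bw(b,0,0,0); d=0; H=[]
    while d<14:
        robot.servo_line(p+d*t,q,speed=15); F=float((meanf(3)-f0)@-t); H.append((round(d,1),round(F,1)))
        if F>4.5: break
        d+=.7
    print(H)
print(st())
im=viewer.capture("top"); cv2.imwrite("pics/t3.png",cv2.resize(im[155:260,215:355,::-1],(800,600)))
im=viewer.capture("wrist"); cv2.imwrite("pics/w3.png",cv2.resize(im[:,:,::-1],(800,600)))
E
```

```text
(28.35, array([436.48616216,  34.60158514,  54.15778208]), array([-0.72887492,  0.13567556,  0.40222253])) [0.05292009 0.52950118 0.16530484]
[(0.13, [-0.1, -0.3, 0.1]), (0.25, [-0.3, -0.5, 0.5]), (0.38, [0.4, -0.4, -0.3]), (0.51, [-0.5, -0.2, 0.2]), (0.64, [0.0, -1.1, -0.2]), (0.77, [-0.2, -0.5, 0.2]), (0.9, [0.1, -1.0, -0.6]), (1.03, [-0.4, -0.6, 0.1]), (1.16, [-0.5, -0.6, -0.4]), (1.29, [0.0, 0.1, -0.4]), (1.42, [0.2, -0.1, -0.3]), (1.55, [0.4, -0.7, -0.3])]
[(0, 4.2), (0.7, 6.5)]
(33.2667, array([512.46425396,  57.18655162,  52.95313551]), array([-1.00388418, -5.71259497,  1.03736495]))
```

View pics/w3.png

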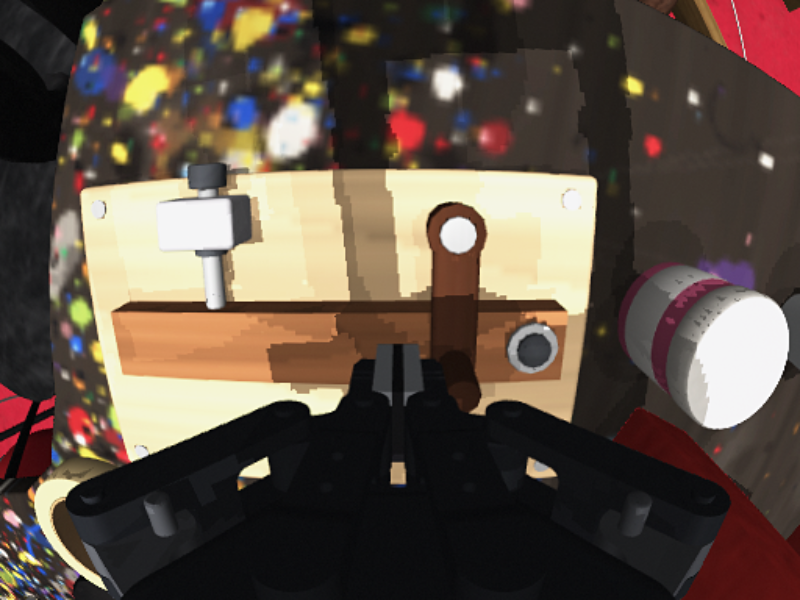

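The keeper lies straight across the strip from (458,235) to (460,385). The strip is still on the screw tip at (215,305). Backing off and checking.

```bash
python3 - <<'E'
from k import *
p,q=kp(1.57,23); robot.servo_line(p,q,speed=20)
p,q=kp(1.57,40); robot.servo_line(p,q,speed=60)
p[2]=140; robot.servo_line(p,q,speed=150); print(st())
im=viewer.capture("wrist"); cv2.imwrite("pics/w4.png",cv2.resize(im[:,:,::-1],(800,600)))
E
```

```text
(34.8417, array([510.69029608,  38.17188529, 138.98743222]), array([-0.14191045, -1.00882117, -0.48331623]))
```

View pics/w4.png

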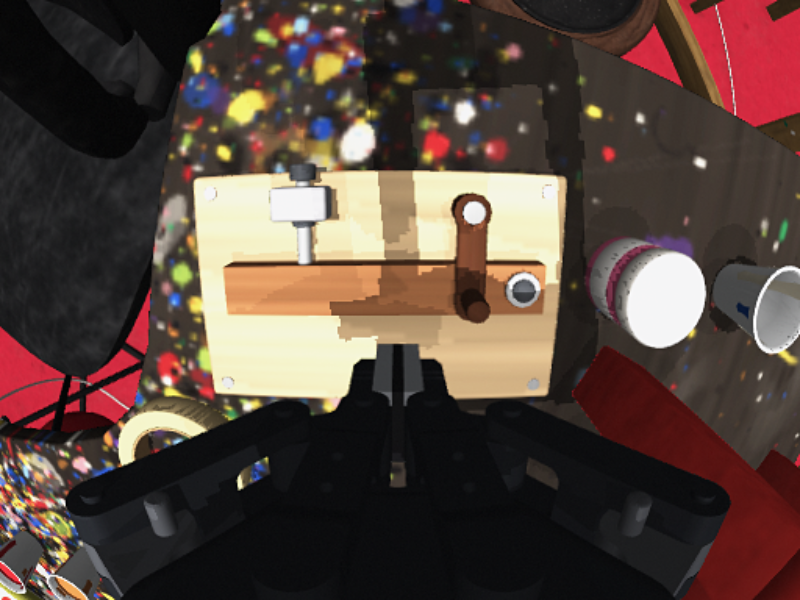

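The keeper is fully across, from (473,212) to (475,308), and the strip still touches the screw tip at (305,262). The jar, cup and tape look undisturbed, and the robot is clear.

```bash
python3 -c "
from cell import job; print(job.hand_in())"
```

```text
the job is handed in; nothing more can be done
None
```

The job is handed in at about 35 s: the strip was pressed on the stop screw at about 9.5 N for about 2 s, the keeper was then turned fully across it, and the last picture shows the strip still on the screw and the jar, tape and cup undisturbed.

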